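Pass a wooden block through the go gauge

ROBOT

A 6-joint arm with a two-finger parallel gripper is mounted at the origin on a cart in front of the work surface, level with it; the furniture and walls round the work are solid. World frame = base frame: x ahead of the robot, y to its left, z up, the work surface at z = 0. Lengths are in m, angles in rad, forces in N, time in s.
With the tool pointing down it reaches from about 0.35 to 0.975 m from the base axis. Payload 7.1 kg.
Tool frame: the origin (TCP) lies midway between the tips of the shut fingers; the grasp point (between the pads) lies 19 mm behind it; z points along the fingers, y is the line along which they close (so a half turn about z gives the same grasp; the last joint's range is limited). The gripper opens to 88 mm and grips with 3 to 60 N. Pads are 20 mm wide; open, the fingers measure 115 mm over their backs; the gripper's body (75 mm by 178 mm) begins 61 mm behind the grasp point.
Start: joints at [1.081, 0.423, 1.63, -0, 1.089, -0.019], TCP at [0.283, 0.557, 0.223] pointing down, gripper open.
Joint ranges: [-3, 3], [-0.9, 2.11], [0.09, 2.58], [-1.31, 4.45], [0.11, 2.69], [-2.54, 2.54]. Speed limits (rad/s): [2.39, 2.39, 3.01, 3.14, 3.14, 3.14].

INTERFACE

Orientations are given as a unit quaternion [w, x, y, z].
In Python, from station import move_pose, movel, movej, command_gripper, wait, inverse_kinematics, read_camera, camera_info, MotionError, job_done, get_time, get_joint_pos, get_qvel, get_effort, get_tcp_pos, get_ee_rot, get_ft_force, get_ft_torque, get_grip_width, get_finger_force gives the robot as it stands. Calls block until the motion is done:
- move_pose(position, orientation): joint-space move of the TCP to a pose.
- movel(position, frame=None, v=0.15, until_force=None): straight line of the TCP; frame=None keeps the orientation; v is the mean speed in m/s. With until_force (N) it stops when the force on the tool has changed by that much, and returns True; else False.
- movej(angles): joint-space move.
- command_gripper(opening): opening from 0.0 (shut) to 1.0 (fully open); the grip force is fixed at half the most; returns when the fingers have stopped.
- wait(seconds).
- inverse_kinematics(position, orientation): joint angles nearest the present ones, or None.
- read_camera(name): name is "scene" or "top" or "wrist"; returns the picture (420x560x3 uint8, red, green, blue); there is no depth.
- camera_info(name): a dict with "intrinsics" (3x3 intrinsics, pixels), "T" (4x4, takes a point from camera to world coordinates); the wrist camera has in their place "tool_from_camera" (4x4, takes a point from camera to tool coordinates, whose origin is the TCP and whose axes are the flange's). Camera axes: x right, y up, looking along -z (the intrinsics and any distortion apply to the point x, -y, -z); pixel columns grow to the right and rows downward; lengths in m; the calibration is good to about 2 mm. A picture is of the moment at which its call begins: read the wrist's pose just before it. camera_info takes no time and is no camera call.
A pose or a line that the arm cannot do raises MotionError and nothing moves.
- job_done(): hands the job in; it is judged then, once.
Readings, each from a call of its own:
- get_time(): time.
- get_joint_pos(): joint angles.
- get_qvel(): joint speeds.
- get_effort(): joint torques, N m.
- get_tcp_pos(): TCP position.
- get_ee_rot(): TCP orientation.
- get_ft_force(): force on the tool from outside, world axes, zero at the start.
- get_ft_torque(): the same for the moment, N m.
- get_grip_width(): opening from 0.0 (shut) to 1.0 (fully open).
- get_finger_force(): force on a finger pad.
Only numpy, scipy, OpenCV 4.12 (cv2) and the standard library are available. Lean on these libraries where they do the work, as an engineer would, in place of code of your own. Each camera call takes 0.05 s, during which the arm holds its last target. There are 200 camera calls.

TASK

Check the width of the dark wooden block: without gripping it, lifting it off the bench or forcing it, push it with the fingertips lengthwise through the narrow gap between the two blue jaws of the gauge and on until its leading end comes up against the red stop bar. Leave the other things on the bench where they are.

Things in the scene. Friction and masses are not known exactly. Their poses are not given: they have to be found in the camera images.
- go_gauge: go gauge fixed to the bench, open above, no floor: work slides on the bench. Origin on the bench midway between two blue jaws, 30 mm high; its +x is the push direction (roughly to the robot's right), z up. Jaws: x = -26 to +17 mm, inner faces 66 mm apart, outsides at y = +-57 mm. Beyond: a pocket 86 mm wide between aluminium rails 14 mm high, outsides at y = +-55 mm
- gauge_mouth (a point): point on the bench at the infeed end of the jaws, on the gauge's middle line (gauge x = -26 mm). Here the mouth is 89 mm wide; 45-degree lead-in noses narrow it to 66 mm within the next 11 mm
- gauge_stop (a point): point on the bench at the middle of the near face of the red stop bar (22 mm high) that closes the pocket, at gauge x = 132 mm, y = 0
- wood_block: dark brown wooden block, 95 mm long (own x), 60 wide (own y), 19 high, about 60 g; origin at the centre of its underside. Lies loose and flat before the mouth, long side roughly along the gauge's x but askew and to one side. Home against the stop, its centre is at gauge x = 84 mm and its rear end 20 mm beyond the jaws
- pliers: red-handled pliers, 167 x 49 x 12 mm, lying loose on the bench beyond the block, origin at the centre of the underside; a bystander
- marker: dark marker pen, 112 mm long, 18 mm thick, lying loose on the robot's side of the gauge; a bystander
- yellow_driver: screwdriver with yellow handle, 165 mm long, 26 mm thick, lying loose on the far side of the gauge; a bystander
- jar: glass jar with tan screw top, 69 mm diameter, 110 mm high, standing to the robot's left; a bystander
There are look-alikes about, which are no part of the job. Leave any green or orange look-alike of the wood_block alone.

How it is judged:
By the outcome, as a careful person would: the job done as asked, in the order asked, and still so for the second after the job is handed in, with the robot touching nothing.
It also fails if it takes over 64 s, if anything falls off the work surface, if the arm or the gripper's body presses on something with over 40 N, if the wrist force passes 120 N, or if a joint passes its speed limit or range.

## Working session

There is one attempt and no reset: what is moved stays moved. The work goes in short steps, each a Python script; the robot and the scene stay as the last script left them, time stands still between calls to the robot, and variables do not carry over. Pictures are saved under pics/ and viewed, at most 10 in all, crops included, and the job is handed in when it is done.

```bash
mkdir -p pics; ls; python3 - <<'E'
from station import *
import cv2,numpy as np
np.set_printoptions(precision=4,suppress=True)
for n in("scene","top"):
    cv2.imwrite(f"pics/{n}0.png",read_camera(n)[:,:,::-1])
    print(n,camera_info(n))
print(camera_info("wrist"),get_time(),get_ee_rot())
E
```

```text
pics
scene {'intrinsics': array([[504.2932,   0.    , 280.3655],
       [  0.    , 504.2932, 205.2661],
       [  0.    ,   0.    ,   1.    ]]), 'T': array([[ 0.8985,  0.1921, -0.3947,  0.0273],
       [-0.4387,  0.4221, -0.7933, -0.9486],
       [ 0.0142,  0.8859,  0.4636,  0.6442],
       [ 0.    ,  0.    ,  0.    ,  1.    ]])}
top {'intrinsics': array([[398.7876,   0.    , 278.884 ],
       [  0.    , 398.7876, 208.5811],
       [  0.    ,   0.    ,   1.    ]]), 'T': array([[-0.0239,  0.9884, -0.1499,  0.365 ],
       [-0.9997, -0.024 ,  0.0007,  0.0528],
       [-0.003 ,  0.1499,  0.9887,  1.1324],
       [ 0.    ,  0.    ,  0.    ,  1.    ]])}
{'intrinsics': array([[376.6233,   0.    , 276.3047],
       [  0.    , 376.6233, 212.295 ],
       [  0.    ,   0.    ,   1.    ]]), 'tool_from_camera': array([[-0.0008,  0.9581,  0.2865,  0.0795],
       [ 1.    ,  0.0007,  0.0004,  0.001 ],
       [ 0.0002,  0.2865, -0.9581, -0.1608],
       [ 0.    ,  0.    ,  0.    ,  1.    ]])} 0.1 [-0.0002  0.2333  0.9724 -0.0007]
```

View pics/top0.png

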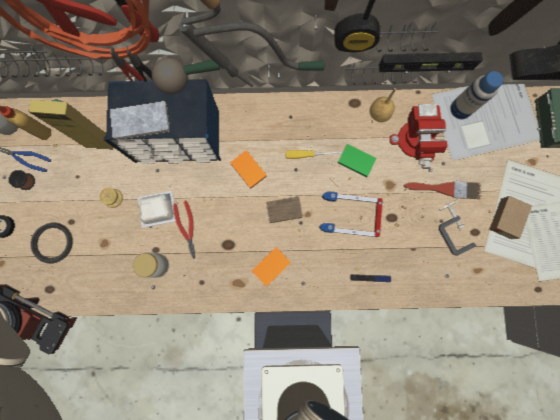

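View pics/scene0.png

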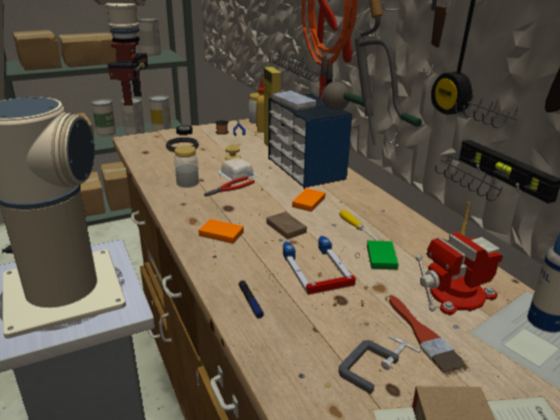

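The top view shows the dark brown block at (284,210). The gauge jaws are at (330,197) and (328,229), with the red stop at (379,217). The look-alikes are orange at (248,168) and (271,267), green at (357,160), and a tan carton at (512,217) on the papers. Only (284,210) is dark brown, lies before the mouth and has roughly the right size. I'll take a rough position now and confirm it in a near crop.

```bash
cat > h.py <<'E'
from station import *
import cv2,numpy as np
from scipy.spatial.transform import Rotation as R
np.set_printoptions(precision=4,suppress=True)
def quat(yaw):  # tool down; tool x axis at world angle yaw, tool y = x rotated -90deg
    c,s=np.cos(yaw),np.sin(yaw)
    q=R.from_matrix(np.array([[c,s,0],[s,-c,0],[0,0,-1]])).as_quat()
    return [q[3],q[0],q[1],q[2]]
def camT(n):
    i=camera_info(n)
    if n!="wrist": return i["intrinsics"],i["T"]
    T=np.eye(4);q=get_ee_rot();T[:3,:3]=R.from_quat([q[1],q[2],q[3],q[0]]).as_matrix();T[:3,3]=get_tcp_pos()
    return i["intrinsics"],T@i["tool_from_camera"]
def ray(px,K,T,z):
    px=np.atleast_2d(px).astype(float)
    d=np.c_[(px[:,0]-K[0,2])/K[0,0],-(px[:,1]-K[1,2])/K[1,1],-np.ones(len(px))]@T[:3,:3].T
    o=T[:3,3]
    return (o+d*((z-o[2])/d[:,2])[:,None])[:,:2]
def proj(p,K,T):
    c=np.linalg.inv(T)@np.r_[p,1]
    return np.array([K[0,2]+K[0,0]*c[0]/-c[2],K[1,2]-K[1,1]*c[1]/-c[2]])
E
python3 - <<'E'
from h import *
K,T=camT("top")
print("block",ray([284,210],K,T,.019)," jaws",ray([[331,197],[328,229]],K,T,.03),"stop",ray([379,217],K,T,.022), "marker",ray([371,278],K,T,.01))
print(R.from_quat(np.roll(get_ee_rot(),-1)).as_matrix())
K,T=camT("wrist")
b=np.array([.375,-.03]); 
b=ray([305,213],K:=camT("top")[0],camT("top")[1],.02)[0]
for yaw in (0,np.pi,-np.pi/2,np.pi/2):
    print(yaw,inverse_kinematics([b[0],b[1],.2],quat(yaw)))
E
```

```text
block [[0.5294 0.0377]]  jaws [[ 0.5614 -0.095 ]
 [ 0.4715 -0.0828]] stop [[ 0.5026 -0.2282]] marker [[ 0.3344 -0.1986]]
[[-0.8912  0.4537 -0.0006]
 [ 0.4537  0.8912 -0.0012]
 [ 0.     -0.0014 -1.    ]]
0 [-0.0637  0.2993  1.8801 -0.      0.9622  1.5071]
3.141592653589793 [-0.0637  0.2993  1.8801 -0.      0.9622 -1.6345]
-1.5707963267948966 None
1.5707963267948966 [-0.0637  0.2993  1.8801 -0.      0.9622 -0.0637]
```

```bash
python3 - <<'E'
from h import *
move_pose([.515,-.06,.28],quat(np.radians(84)))
wait(.3)
K,T=camT("wrist"); im=read_camera("wrist")[:,:,::-1].copy(); np.savez("w1.npz",im=im,K=K,T=T)
cv2.imwrite("pics/w1.png",cv2.resize(im[:, 130:430],None,fx=2,fy=2)[:, :][:600] if 0 else im)
print(get_time(),get_tcp_pos(),[proj(p,K,T) for p in ([.529,.038,.019],[.516,-.089,.03],[.5026,-.228,.022])])
E
```

```text
2.8083 [ 0.5151 -0.0597  0.28  ] [array([280.2599,  81.1718]), array([280.3392, 200.4671]), array([280.9125, 306.472 ])]
```

View pics/w1.png

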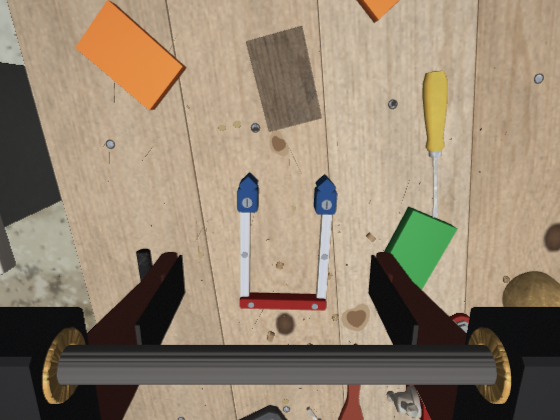

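```bash
cat > meas.py <<'E'
from h import *
def block(im,K,T,near=None):
    hsv=cv2.cvtColor(im,cv2.COLOR_BGR2HSV)
    m=((hsv[...,2]<135)&(hsv[...,1]<130)&(hsv[...,1]>25)).astype(np.uint8)
    m[300:]=0
    m=cv2.morphologyEx(cv2.morphologyEx(m,cv2.MORPH_CLOSE,np.ones((5,5))),cv2.MORPH_OPEN,np.ones((9,9)))
    out=[]
    for c in cv2.findContours(m,cv2.RETR_EXTERNAL,cv2.CHAIN_APPROX_NONE)[0]:
        if cv2.contourArea(c)<600: continue
        w=ray(c[:,0],K,T,.019).astype(np.float32)*1000
        r=cv2.minAreaRect(w); (cx,cy),(a,b),t=r
        if a<b: a,b,t=b,a,t+90
        t=(t+0)%180-180  # long axis, push dir near -90
        if 75<a<110 and 50<b<70: out.append((np.array([cx,cy])/1000,t,a,b,np.int32(c)))
    return out
def gauge(im,K,T):
    hsv=cv2.cvtColor(im,cv2.COLOR_BGR2HSV)
    J=[]
    m=((abs(hsv[...,0].astype(int)-110)<15)&(hsv[...,1]>120)&(hsv[...,2]>50)).astype(np.uint8)
    m=cv2.morphologyEx(m,cv2.MORPH_CLOSE,np.ones((9,9)))
    for c in cv2.findContours(m,cv2.RETR_EXTERNAL,cv2.CHAIN_APPROX_NONE)[0]:
        if cv2.contourArea(c)>250: J.append(ray(c[:,0],K,T,.03)*1000)
    m=(((hsv[...,0]<8)|(hsv[...,0]>172))&(hsv[...,1]>150)).astype(np.uint8)
    cs=[c for c in cv2.findContours(m,cv2.RETR_EXTERNAL,cv2.CHAIN_APPROX_NONE)[0] if cv2.contourArea(c)>250]
    return J,[ray(c[:,0],K,T,.022)*1000 for c in cs],cs
E
python3 - <<'E'
from meas import *
d=np.load("w1.npz");im,K,T=d["im"],d["K"],d["T"]
for b in block(im,K,T): print("block",b[:4],b[4].reshape(-1,2).min(0),b[4].reshape(-1,2).max(0))
J,S,cs=gauge(im,K,T)
for n,L in(("jaw",J),("red",S)):
    for w in L: print(n,w.min(0),w.max(0),cv2.minAreaRect(w.astype(np.float32)))
crop=im[10:320,170:400].copy()
for b in block(im,K,T): cv2.polylines(crop,[b[4].reshape(-1,1,2)-[170,10]],True,(0,255,255),1)
cv2.imwrite("pics/crop1.png",cv2.resize(crop,None,fx=1.9,fy=1.9,interpolation=cv2.INTER_CUBIC))
E
```

```text
block (array([0.5334, 0.0385]), -81.24088764190674, 94.38518524169922, 59.82277297973633) [248  28] [320 128]
jaw [ 554.1168 -109.8379] [577.8916 -68.7955] ((566.5384521484375, -88.9398422241211), (40.70132827758789, 22.64113426208496), 85.67810821533203)
jaw [467.0143 -98.1903] [491.268 -57.291] ((480.23565673828125, -77.4950180053711), (40.62458038330078, 21.496196746826172), 82.3192138671875)
red [ 564.9744 -415.0134] [ 595.5637 -355.9948] ((583.06005859375, -385.0054016113281), (57.1257438659668, 30.70902442932129), 84.01597595214844)
red [ 451.6446 -237.2242] [ 558.1215 -205.242 ] ((505.60589599609375, -220.3024139404297), (21.55608367919922, 106.63998413085938), 82.7603759765625)
```

View pics/crop1.png

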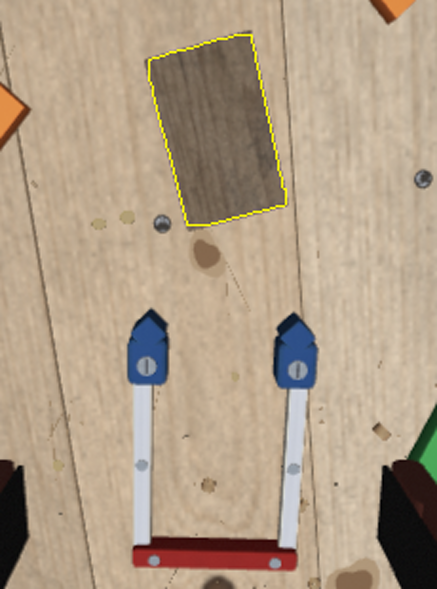

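The crop confirms it. The dark brown block (crop 150–287 by 35–226) measures 94.4 x 59.8 mm, with the blue jaws and red stop ahead of it. It sits about 16° askew and about 6 mm to one side. A nudge on its robot-side flank near the rear should correct both, and then I'll look again.

```bash
cat >> meas.py <<'E'
A=np.radians(-97.4); u=np.array([np.cos(A),np.sin(A)]); v=np.array([-u[1],u[0]]); O=np.array([.5229,-.0872])
Q=quat(A+np.pi)
def G(x,y,z): return list(O+u*x/1000+v*y/1000)+[z/1000]   # gauge mm -> world
def toG(p): p=np.atleast_2d(p)-O; return np.c_[p@u,p@v]*1000
def look(name,x=-28,y=0,z=280):
    move_pose(G(x,y,z),Q); wait(.2)
    K,T=camT("wrist"); im=read_camera("wrist")[:,:,::-1].copy(); np.savez(name+".npz",im=im,K=K,T=T)
    cv2.imwrite(f"pics/{name}.png",im)
    for b in block(im,K,T): print("block",toG(b[0]),"yaw",b[1]+97.4,b[2:4])
    J,S,_=gauge(im,K,T)
    for w in J+S:
        r=cv2.minAreaRect(w.astype(np.float32)); print("jaw/red",toG(np.array(r[0])/1000),r[1],r[2])
    print("t",get_time())
E
python3 - <<'E'
from meas import *
d=np.load("w1.npz");print("orange corner",toG(ray([185,68],d["K"],d["T"],.019)))
command_gripper(0.0)
move_pose(G(-152,-76,60),Q)
movel(G(-152,-76,7),v=.1)
movel(G(-152,-43.5,7),v=.04)
movel(G(-152,-55,7),v=.1); movel(G(-152,-55,60),v=.2)
command_gripper(1.0)
look("w2")
E
```

```text
orange corner [[-135.574  -110.2975]]
block [[-121.8971    4.1894]] yaw 8.009810054302221 (94.29293060302734, 63.55043411254883)
jaw/red [[-3.6962 43.724 ]] (39.50425720214844, 22.656326293945312) 83.94750213623047
jaw/red [[ -4.1859 -43.8502]] (40.625335693359375, 22.491432189941406) 81.41775512695312
jaw/red [[286.0319  99.1209]] (56.87696075439453, 31.77474594116211) 82.7952651977539
jaw/red [[133.6213   0.0328]] (21.01695442199707, 107.53936767578125) 82.72010803222656
t 10.1417
```

View pics/w2.png

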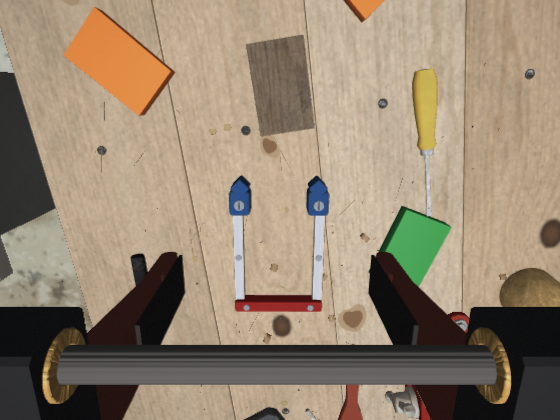

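The nudge left the block about 8° askew and near the midline; it spans (247–314, 36–135), and the bystanders haven't moved. Next I'll put both fingertips on the rear end, push until it sits flush, and stop short of the mouth to check.

```bash
python3 - <<'E'
from meas import *
command_gripper(0.25)
move_pose(G(-205,0,60),Q)
movel(G(-205,0,7),v=.1)
movel(G(-147,0,7),v=.04)
movel(G(-153,0,7),v=.1); movel(G(-153,0,60),v=.2)
print(get_grip_width())
command_gripper(1.0)
look("w3")
E
```

```text
0.25082613761159406
block [[-89.462   -6.9251]] yaw -0.08344421386718182 (93.57076263427734, 62.8824462890625)
jaw/red [[-3.6896 43.8923]] (39.50003433227539, 22.63581657409668) 83.94924926757812
jaw/red [[ -4.1773 -43.7167]] (40.621307373046875, 22.59588623046875) 81.41929626464844
jaw/red [[286.0104  99.3019]] (56.87269592285156, 31.77158546447754) 82.79822540283203
jaw/red [[133.6179  -0.3626]] (21.015167236328125, 106.46041870117188) 82.72261810302734
t 17.625
```

View pics/w3.png

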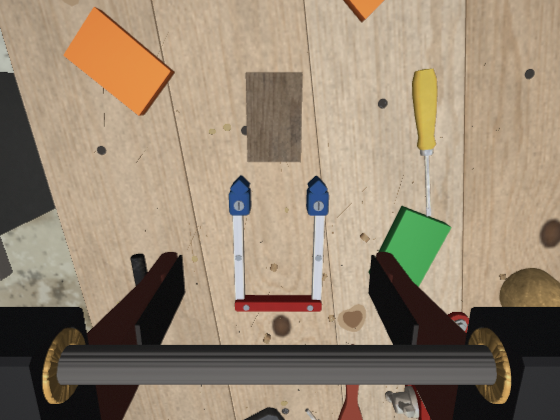

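Now it's square to the gauge (cols 246–302, rows 72–162) but still about 5 mm to the robot's side. The knot at (243,130) spoils the mask edge there. I'll centre the block with a flank push through its middle.

```bash
python3 - <<'E'
from meas import *
command_gripper(0.0)
move_pose(G(-90,-65,60),Q)
movel(G(-90,-65,7),v=.1)
movel(G(-90,-40.5,7),v=.04)
movel(G(-90,-50,7),v=.1); movel(G(-90,-50,60),v=.2)
command_gripper(1.0)
look("w4")
d=np.load("w4.npz");cv2.imwrite("pics/w4c.png",cv2.resize(d["im"][50:330,200:360],None,fx=2.1,fy=2.1,interpolation=cv2.INTER_CUBIC))
E
```

```text
block [[-89.1849  -0.5327]] yaw -0.044938659667963066 (93.50965881347656, 59.13132095336914)
jaw/red [[-3.9649 44.1686]] (40.60791015625, 23.013025283813477) 80.87450408935547
jaw/red [[ -4.0098 -43.9782]] (40.417720794677734, 22.431379318237305) 82.6452865600586
jaw/red [[286.1902  99.2612]] (56.849029541015625, 30.525344848632812) 82.79147338867188
jaw/red [[133.8357  -0.2416]] (21.008167266845703, 107.53021240234375) 82.7072982788086
t 24.5833
```

View pics/w4c.png

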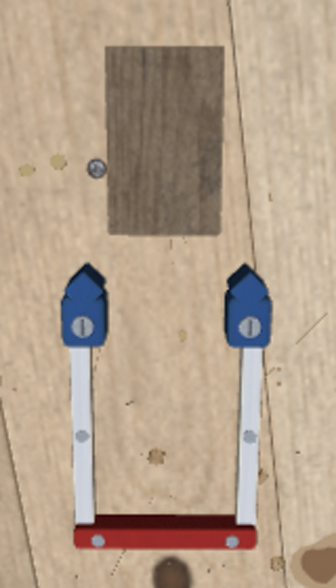

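It's centred to 0.5 mm and square: the block is at crop (106–223, 46–235), in line with the gap at 106–226. I'll push it through under a force guard.

```bash
python3 - <<'E'
from meas import *
command_gripper(0.25)
move_pose(G(-165,0,60),Q)
movel(G(-165,0,7),v=.1)
a=movel(G(14,0,7),v=.045,until_force=6); print(a,toG(np.array(get_tcp_pos()[:2])),get_ft_force(),get_time())
if not a:
    a=movel(G(36,0,7),v=.015,until_force=3); print(a,toG(np.array(get_tcp_pos()[:2])),get_ft_force(),get_time())
E
```

```text
False [[13.9647 -0.0232]] [-0.7156  1.0871  0.5691] 31.5083
True [[28.7149  0.0323]] [1.3923 2.0022 0.5266] 32.475
```

```bash
python3 - <<'E'
from meas import *
movel(G(24,0,7),v=.05); movel(G(24,0,80),v=.2)
command_gripper(1.0)
look("w5",x=40,z=280)
d=np.load("w5.npz");cv2.imwrite("pics/w5c.png",cv2.resize(d["im"][60:330,190:370],None,fx=2.2,fy=2.2,interpolation=cv2.INTER_CUBIC))
print(get_ft_force())
E
```

```text
block [[84.1225 -0.6131]] yaw -9.155273431815658e-06 (96.89306640625, 59.00213623046875)
jaw/red [[-2.5906 43.9701]] (40.16163635253906, 22.656526565551758) 83.98206329345703
jaw/red [[ -2.6632 -43.8013]] (40.14873504638672, 22.543537139892578) 81.32521057128906
jaw/red [[332.7432 100.6696]] (14.677281379699707, 40.687599182128906) 82.7684097290039
jaw/red [[229.9303  97.6193]] (64.18360900878906, 18.983678817749023) 86.326171875
jaw/red [[195.9042 232.6641]] (64.05899047851562, 86.68504333496094) 38.33872985839844
jaw/red [[136.4978   0.1606]] (18.04583740234375, 106.78130340576172) 82.65095520019531
t 35.4083
[ 0.2348 -0.0002  0.1918]
```

View pics/w5c.png

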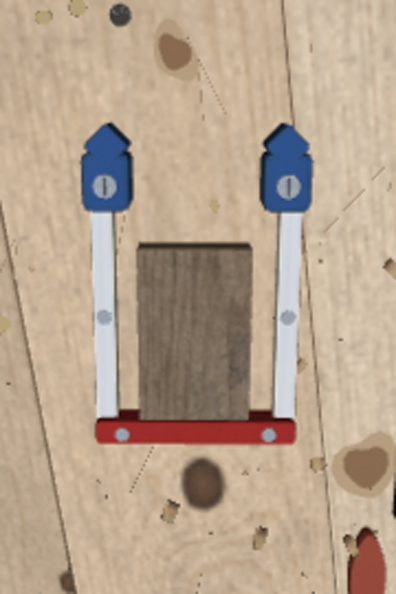

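The block lies through the jaws with its leading end at the red bar (crop row 420, no gap visible), and its centre measures gauge x = 84 mm. One gentle press will confirm contact with the stop, then I'll retreat and hand in.

```bash
python3 - <<'E'
from meas import *
command_gripper(0.25)
move_pose(G(22,0,60),Q); movel(G(22,0,7),v=.1)
a=movel(G(33,0,7),v=.015,until_force=5); print(a,toG(np.array(get_tcp_pos()[:2])),get_ft_force()@np.r_[u,0])
movel(G(23,0,7),v=.05); movel(G(23,0,80),v=.2); command_gripper(1.0)
look("w6",x=40,z=280)
if a: print(job_done(),get_time())
E
```

```text
True [[28.7383  0.1052]] -1.3375561713480566
block [[84.1059 -0.7137]] yaw 0.060339355468755684 (96.890625, 59.12360382080078)
jaw/red [[-2.5839 43.9353]] (40.16006088256836, 22.655485153198242) 83.98712158203125
jaw/red [[ -2.6482 -43.8334]] (40.14789581298828, 22.54311752319336) 81.3300552368164
jaw/red [[332.7356 100.6616]] (14.67719554901123, 40.685386657714844) 82.77687072753906
jaw/red [[229.9246  97.6024]] (64.1818618774414, 18.982749938964844) 86.3316650390625
jaw/red [[195.5607 232.946 ]] (63.15873336791992, 86.67707061767578) 38.34357452392578
jaw/red [[136.5057   0.1384]] (18.04549789428711, 106.7787857055664) 82.65744018554688
t 41.5417
the job is handed in; nothing more can be done
the job is handed in; nothing more can be done
```

The dark wooden block passed between the blue jaws and is up against the red stop: two gentle pushes both stopped at the same point, and its centre measures gauge x = 84 mm. The other things on the bench were left alone, and I handed the job in at about 42 s.

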